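# Slide the length spacer along the jig rail into its corner pocket

## Robot

A 6-joint arm with a two-finger parallel gripper is mounted at the origin on a cart in front of the work surface, level with it; the furniture and walls round the work are solid. World frame = base frame: x ahead of the robot, y to its left, z up, the work surface at z = 0. Lengths are in mm, angles in rad, forces in N, time in s.
With the tool pointing down it reaches from about 400 to 925 mm from the base axis. Payload 12.5 kg.
Tool frame: the origin (TCP) lies midway between the tips of the shut fingers; the grasp point (between the pads) lies 19 mm behind it; y points along the fingers, x is the direction in which the jaws open and shut, and the axes are right-handed (so a half turn about y gives the same grasp; the last joint's range is limited). The gripper opens to 95 mm and grips with 3 to 60 N. Pads are 20 mm wide; open, the fingers measure 119 mm over their backs; the gripper's body (75 mm by 180 mm) begins 59 mm behind the grasp point.
Start: joints at [-0.106, 0.491, 1.559, -0, 1.092, -0.106], TCP at [625.017, 0.021, 214.661] pointing down, gripper open.
Joint ranges: [-3.1, 3.1], [-0.84, 2.19], [0.05, 2.79], [-1.13, 4.28], [0.06, 2.93], [-2.69, 2.69]. Speed limits (rad/s): [2.22, 2.22, 2.79, 3.14, 3.14, 3.14].

## Interface

Orientations are given as [roll, pitch, yaw] about the fixed x, y, z axes, in that order (R = Rz(yaw) Ry(pitch) Rx(roll)).
In Python, from cell import env, vision, job gives the robot as it stands.
- The arm moves only by the shell command python3 -m crank 'ROWS' [OPENING]. ROWS is JSON, a list of rows, each a list of 6 numbers: the shift along the tool's x, y, z in mm, then the turn, a rotation vector about the tool's x, y, z in degrees. In form: [[x, y, z, rx, ry, rz], ...]. A call has 1 to 5 rows; each row is the pose to reach, as a shift and turn from the pose measured when the call began, along the tool's axes at that moment; what a row does not reach only later rows make up. A row lasts 1/10 s, in which the tool goes at most 50 mm and 8.59 degrees, less where a joint would pass 70% of its speed; a pose out of reach is approached as far as the arm can. A call with a gripper value outside its range is refused whole. OPENING is the opening, from 0 (shut) to 1 (fully open), set as the call begins (- or left out, the last holds). The fingers move at their own pace and stop on an object; the grip force is fixed at half the most. Time passes only in rows, so rows that repeat a pose let the fingers close. It gives the time, the measured TCP pose, the force and the opening at its end, in the units of the state.
- env.state(): the state, without advancing time (a new reading comes with each control period).
- vision.read_camera(name): name is "scene" or "side" or "wrist"; returns (picture, depth): 400x640x3 uint8, blue, green, red; 400x640 float32, mm along the optical axis (not along the pixel's ray), 0 where there is no reading.
- vision.calibration(name): a dict with "vertical_fov" (degrees; the focal length in pixels is half the picture's height over the tangent of half this angle, whatever the lens; pixels are square), "cx", "cy" (the principal point, pixels), "pose" (4x4, takes a point from camera to world coordinates). Camera axes: x right, y down, z forward; pixel columns grow to the right and rows downward; lengths in mm; the calibration is good to about 2 mm. A picture is of the moment at which its call begins: read the wrist's pose just before it. calibration takes no time and is no camera call; for the wrist camera it gives the pose at the moment of the call.
- job.job_done(): hands the job in, once; it reports no verdict.
The state is a dict: "t": time; "joints": joint angles; "qvel": joint speeds; "tau": joint torques, N m; "eef_pos": TCP position; "tcp_rot": TCP orientation; "ft_force": force on the tool from outside, world axes, zero at the start; "moment": the same for the moment, N m; "opening": opening from 0.0 (shut) to 1.0 (fully open).
Only numpy, scipy, OpenCV 4.12 (cv2) and the standard library are available. Lean on these libraries where they do the work, as an engineer would, in place of code of your own. Each camera call takes 0.05 s, during which the arm holds its last target.

## Task

The small aluminium spacer block that sets the trimming length has been left loose on the wooden trimming jig. Without picking it up, push it sideways with the fingertips until its long side lies flat against the jig's long rail, still clear of the pocket, then slide it along the rail, keeping it against the rail, into the corner pocket until it is fully home against the end stop. Leave it there, and do not disturb the resin figure on the board or the loose things round the jig.

Things in the scene. Friction and masses are not known exactly. Their poses are not given: they have to be found in the camera images.
- spacer: loose plain aluminium block with two dark dots on top, 30 mm (its x) by 50 mm (its y) by 24 mm high, about 0.1 kg; origin at the centre of its underside, z up. It looks the same turned by half a turn. It starts on the jig's board, on the robot's side of the rail and away from it, at an angle of up to 0.5 rad to the rail and 130 mm or more before its home in the pocket.
- jig: fixed trimming jig: wooden board 180 mm (its x) by 300 mm (its y), 12 mm thick, with an aluminium rail, end stop and keeper on top that form a corner pocket at its left end, open only to the right (-y). Origin at the centre of the underside, z up, x away from the robot, y to the robot's left, turned by up to 0.35 rad
- rail_face (a point): middle of the foot of the rail's inner face (jig frame x +45, y 0, z +12 mm); the face looks towards the robot (-x). The rail is straight, 14 mm high above the board and 14 mm thick, and runs along the board's whole 300 mm, parallel to y
- stop_face (a point): foot of the end stop's inner face (jig frame x +30, y +128, z +12 mm), which looks to the right (-y). The stop is 14 mm high, 14 mm thick, and spans jig x -18 to +45 mm
- keeper_mouth (a point): foot of the near right end of the keeper's inner face (jig frame x +12, y +94, z +12 mm). The keeper is a strip 10 mm high and 12 mm thick, parallel to the rail, from here to the end stop; the gap to the rail is 33 mm. A small splayed lip leads in from jig y +84 mm. The home spacer sticks 16 mm out of the keeper
- pocket_home (a point): point on the board's top surface (jig frame x = +30, y = +103, z = +12 mm) where the spacer's origin lies when it is fully home, flat against rail and end stop; axes parallel to the jig's: x towards the rail (square to it), y along the rail towards the end stop, z up
- board_figure: bystander: white resin figure blank, 18 x 68 x 19 mm, lying loose on the board's near side beside the pocket, roughly parallel to the rail, its origin 50 to 65 mm from the board's centre line; origin at the middle of its underside, length along its y
- sander: bystander: cork sanding block, 47 x 85 x 26 mm, loose on the brown card sheet behind the jig; origin at the middle of its underside
- cutters: bystander: small cutters with dark handles, 42 x 123 x 10 mm, loose on the table to the right; origin at the middle of the underside
Not all that is in view belongs to the job. Several things have the shape of the spacer; the one meant has the colours described above.

How it is judged (in metres and radians):
On the way, in this order (a step that is already met when the one before it is completed fails the run):
1. the spacer lies flat against the rail, more than 45 mm before its home (clear of the pocket) (x of spacer in the frame of pocket_home above -0.0035 m and angle between the y axis of spacer and the y axis of pocket_home, either way round below 0.1 rad and z of spacer in the frame of pocket_home below 0.003 m and y of spacer in the frame of pocket_home below -0.045 m), for 0.1 s.
2. the spacer has been slid along the rail and is home in the corner pocket (x of spacer in the frame of pocket_home between -0.0035 and 0.003 m and y of spacer in the frame of pocket_home between -0.003 and 0.003 m and z of spacer in the frame of pocket_home between -0.003 and 0.003 m and angle between the y axis of spacer and the y axis of pocket_home, either way round below 0.1 rad and angle between spacer's own z axis and vertical below 0.08 rad), for 0.2 s.
At the end, for the whole second after the job is handed in: the spacer rests flat on the board in the corner pocket, within 3 mm of the end stop and 3.5 mm of the rail, its long side parallel to the rail within 0.1 rad, at rest (all of step 2 and linear speed of spacer below 0.01 m/s); the robot touches nothing.
It fails at once if the spacer is lifted more than 8 mm off the board (z of spacer in the frame of pocket_home above 0.008 m).
It fails at once if the spacer is tipped by more than 0.3 rad (angle between spacer's own z axis and vertical above 0.3 rad).
It fails at once if the spacer is taken along to the pocket (within 60 mm of home) more than 12 mm away from the rail (y of spacer in the frame of pocket_home above -0.06 m and x of spacer in the frame of pocket_home below -0.012 m).
It fails at once if a bystander (the resin figure on the board, the sanding block, the cutters) is moved more than 15 mm (distance of any of board_figure, sander, cutters from where it was at the start of the episode above 0.015 m).
It also fails if it takes over 51 s, if anything falls off the work surface, if the arm or the gripper's body presses on something with over 40 N, if the wrist force passes 120 N, or if a joint passes its speed limit or range.

## Working session

There is one attempt and no reset: what is moved stays moved. The work goes in short steps, Python scripts to look and compute and a shell command to move; the robot and the scene stay as the last step left them, time stands still between calls to the robot, and variables do not carry over. Pictures are saved under pics/ and viewed, and the job is handed in when it is done.

```bash
mkdir -p pics; ls; python3 - <<'E'
from cell import env,vision
import cv2,numpy as np
print(env.state())
for n in ["scene","side","wrist"]:
    c=vision.calibration(n); p,d=vision.read_camera(n)
    print(n,c)
    cv2.imwrite(f"pics/{n}0.png",p); np.save(f"pics/{n}0_d.npy",d); np.save(f"pics/{n}0_pose.npy",c["pose"])
E
```

```text
pics
{'t': 0.0, 'joints': array([-1.05596093e-01,  4.91551879e-01,  1.55948262e+00, -7.30028164e-06,
        1.09168941e+00, -1.05615112e-01]), 'qvel': array([-0.0001831 ,  0.00153441, -0.00010133,  0.00036051,  0.00117343,
       -0.00089291]), 'tau': array([-9.52334158e-04, -6.12640929e+01, -2.58175153e+01,  6.92750537e-02,
        4.83079045e-02, -1.38641695e-05]), 'eef_pos': array([6.24742005e+02, 5.07387781e-02, 2.14055096e+02]), 'tcp_rot': array([-1.57068351e+00,  1.12563988e-03,  2.24517317e-05]), 'ft_force': array([ 0.08015412, -0.07422856, -0.5279581 ]), 'moment': array([-0.0064361 , -0.00451846,  0.04156933]), 'opening': 0.9982265315116862}
scene {'vertical_fov': 51.391597740053236, 'cx': 321.5347753781618, 'cy': 193.75117760715267, 'pose': array([[ 4.88626838e-01, -3.92857724e-01,  7.79042119e-01,
        -1.15297919e+02],
       [-8.72313487e-01, -2.38074267e-01,  4.27071217e-01,
        -4.88844181e+02],
       [ 1.76916548e-02, -8.88247405e-01, -4.59024567e-01,
         4.99467350e+02],
       [ 0.00000000e+00,  0.00000000e+00,  0.00000000e+00,
         1.00000000e+00]]
[... 187 characters left out ...]

       [-3.76475544e-01, -4.17550723e-01,  8.26993082e-01,
        -9.07650531e+02],
       [ 1.96152268e-02, -8.96062437e-01, -4.43494478e-01,
         5.11218402e+02],
       [ 0.00000000e+00,  0.00000000e+00,  0.00000000e+00,
         1.00000000e+00]])}
wrist {'vertical_fov': 66.47814703940371, 'cx': 321.90775522721543, 'cy': 201.4148270840689, 'pose': array([[ 9.99997949e-01,  1.03431491e-03, -1.74121897e-03,
         6.25008617e+02],
       [ 5.42459951e-04, -9.65131372e-01, -2.61765429e-01,
         7.32832061e+01],
       [-1.95125294e-03,  2.61763947e-01, -9.65129954e-01,
         3.84472298e+02],
       [ 0.00000000e+00,  0.00000000e+00,  0.00000000e+00,
         1.00000000e+00]])}
```

View pics/scene0.png

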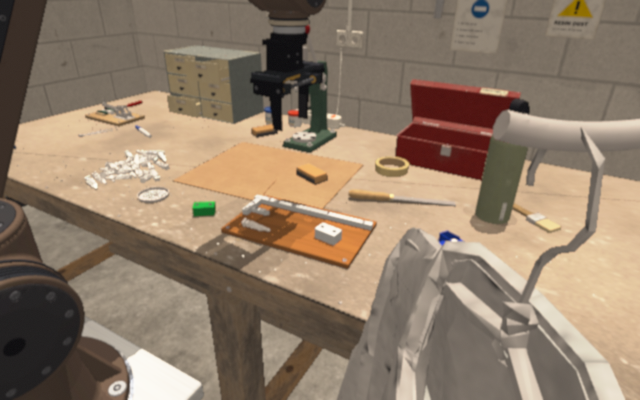

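View pics/side0.png

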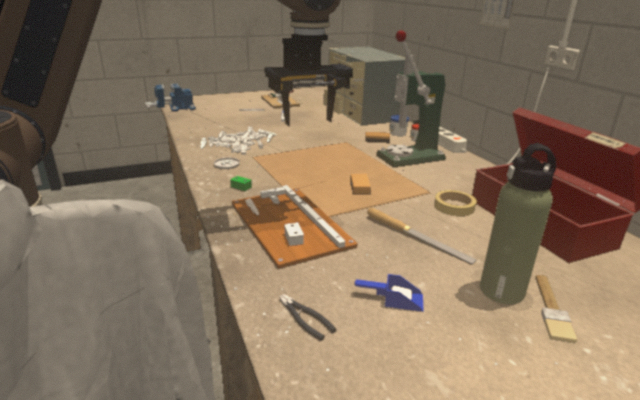

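View pics/wrist0.png

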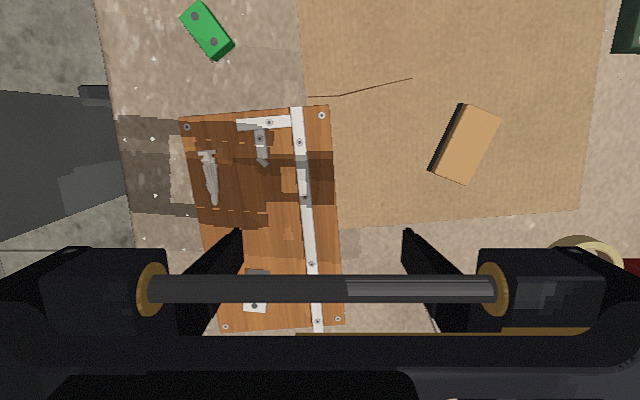

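```bash
python3 - <<'E'
import cv2
p=cv2.imread("pics/wrist0.png")
cv2.imwrite("pics/w0a.png",cv2.resize(p[95:235,160:360],None,fx=4,fy=4,interpolation=cv2.INTER_CUBIC))
cv2.imwrite("pics/w0b.png",cv2.resize(p[240:340,180:360],None,fx=4,fy=4,interpolation=cv2.INTER_CUBIC))
p=cv2.imread("pics/side0.png")
cv2.imwrite("pics/s0a.png",cv2.resize(p[170:270,220:365],None,fx=5,fy=5,interpolation=cv2.INTER_CUBIC))
E
```

```text
(no output)
```

View pics/w0a.png

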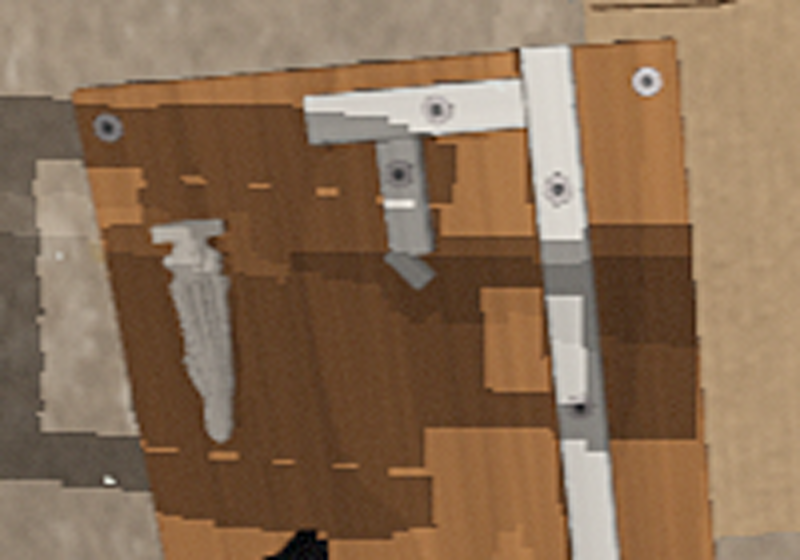

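View pics/w0b.png

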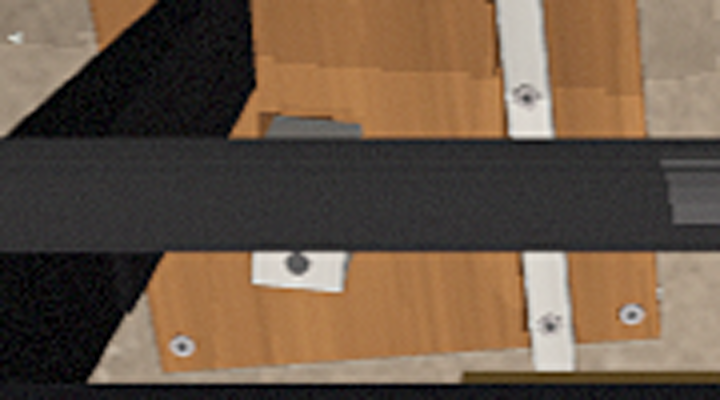

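View pics/s0a.png

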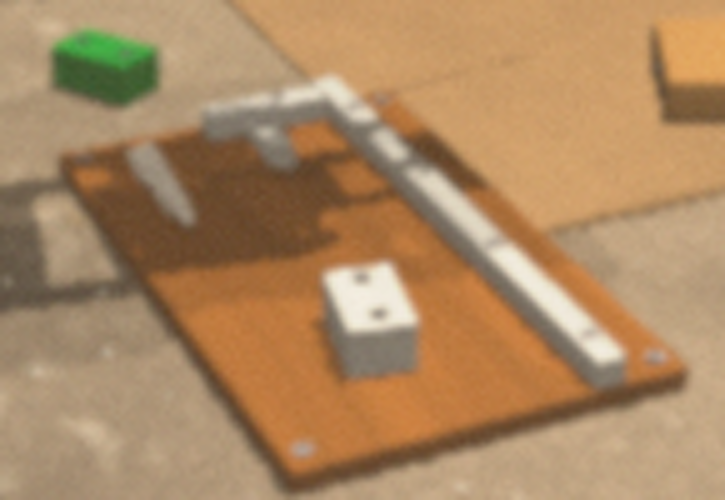

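```bash
cat > h.py <<'E'
import numpy as np
from cell import vision
def ray(name,uv,z,pose=None):
    c=vision.calibration(name); P=c["pose"] if pose is None else pose
    f=200/np.tan(np.radians(c["vertical_fov"]/2))
    d=P[:3,:3]@np.array([(uv[0]-c["cx"])/f,(uv[1]-c["cy"])/f,1]); o=P[:3,3]
    return (o+d*(z-o[2])/d[2])[:2]
E
python3 - <<'E'
from h import *
np.set_printoptions(precision=1,suppress=True)
C=np.array([ray("wrist",p,12) for p in [(178.5,117.75),(329,105),(345,324.5),(221.25,333)]])
M=np.array([[-90,150],[90,150],[90,-150],[-90,-150]],float)
def fit(M,C):
    m=M.mean(0);c=C.mean(0);H=(M-m).T@(C-c);U,S,V=np.linalg.svd(H);R=(U@V).T
    return R,c-R@m
R,t=fit(M,C); yaw=np.arctan2(R[1,0],R[0,0]);print(C,"jig",t,"yaw",yaw,"res",C-(M@R.T+t))
for p in [(290.5,107),(313.25,332.5)]: print("rail jig x (45?)",R.T@(ray("wrist",p,26)-t))
g=lambda n,p,z:(R.T@(ray(n,p,z)-t))
s=lambda u,v:(220+u/5,170+v/5)
print("side board", [g("side",s(*p),12) for p in [(62,158),(395,95),(685,372),(290,482)]])
print("side spacer corners",[g("side",s(*p),36) for p in [(325,280),(388,263),(418,327),(345,335)]])
print("side dots",[g("side",s(*p),36) for p in [(361,278),(379,314)]])
print("wrist corners,dot",[g("wrist",p,36) for p in [(243,311),(265.75,313),(254.25,306)]])
print("figure",[g("wrist",(160+u/4,95+v/4),28) for u,v in [(188,235),(218,440)]])
print("R",R)
E
```

```text
[[ 455.4   74.2]
 [ 632.6   88.6]
 [ 657.3 -208.8]
 [ 480.2 -223.3]] jig [556.4 -67.3] yaw 0.08265544009640394 res [[ 1.1 -0.5]
 [-1.1 -1. ]
 [-1.2  0.6]
 [ 1.2  0.9]]
rail jig x (45?) [ 45.3 150. ]
rail jig x (45?) [  44.2 -148. ]
side board [array([-92. , 136.7]), array([ 84.7, 134.1]), array([  82.2, -156.5]), array([ -94.7, -158.8])]
side spacer corners [array([-38.7, -62.7]), array([ -8.8, -60.8]), array([ -19.5, -113.2]), array([ -48.7, -106.3])]
side dots [array([-24.4, -67.5]), array([-29.6, -97.3])]
wrist corners,dot [array([-43.7, -99.7]), array([ -14.4, -105.1]), array([-28. , -93.5])]
figure [array([-56.9, 106.2]), array([-59. ,  44.3])]
R [[ 1.  -0.1]
 [ 0.1  1. ]]
```

```bash
python3 -m crank '[[-26,22,-30,0,-1,0],[-53,44,-60,0,-2,0],[-79,66,-90,0,-3,0],[-105,88,-120,0,-4,0],[-131.5,110,-151,0,-4.7,0]]' 0; python3 -m crank '[[0,0,0,0,0,0],[0,0,0,0,0,0],[0,0,0,0,0,0]]' 0
python3 - <<'E'
from h import *
import cv2
from cell import env
s=env.state();print(s["eef_pos"],s["tcp_rot"],s["opening"],s["t"])
print(vision.calibration("wrist")["pose"].tolist())
p,d=vision.read_camera("wrist");cv2.imwrite("pics/wrist1.png",p)
E
```

```text
t: 0.65
eef_pos: [492.1, -151.7, 103.6]
tcp_rot: [-1.571, 0.001, 0.083]
ft_force: [0.8, -1.5, -0.6]
opening: 0.638
t: 0.95
eef_pos: [492.9, -151.5, 104.1]
tcp_rot: [-1.571, -0.0, 0.083]
ft_force: [0.8, -0.3, 0.1]
opening: 0.385
[ 492.93089404 -151.49282546  104.10355664] [-1.57123597e+00 -4.40339799e-04  8.33326015e-02] 0.384653470977404 0.95
[[0.9964830588903401, 0.08100291253870523, 0.021448578153238983, 486.81371104164333], [0.08379270348280181, -0.9616030964260563, -0.2613393728217418, -78.41410308490671], [-0.0005442311935087425, 0.26221749198721467, -0.9650086479966595, 274.40866139284054], [0.0, 0.0, 0.0, 1.0]]
```

View pics/wrist1.png

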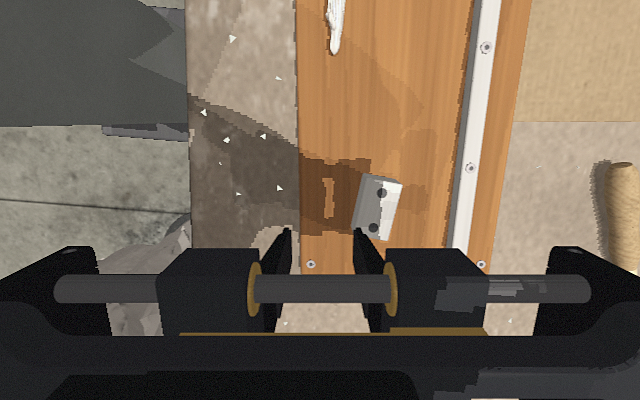

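```bash
python3 - <<'E'
from h import *
np.set_printoptions(precision=1,suppress=True)
th=.0827;R=np.array([[np.cos(th),-np.sin(th)],[np.sin(th),np.cos(th)]]);t=np.array([556.4,-67.3])
P=np.array([[0.9964830588903401, 0.08100291253870523, 0.021448578153238983, 486.81371104164333], [0.08379270348280181, -0.9616030964260563, -0.2613393728217418, -78.41410308490671], [-0.0005442311935087425, 0.26221749198721467, -0.9650086479966595, 274.40866139284054], [0.0, 0.0, 0.0, 1.0]])
for p,z in [((382,193),36),((373,228),36),((402,183),36),((388,241),36),((311,264),12),((481,264),12),((472,20),26),((460,210),26)]: print(p,R.T@(ray("wrist",p,z,P)-t))
E
python3 -m crank '[[0,40,0,0,0,0],[0,40,0,0,0,0],[0,40,0,0,0,0],[0,40,0,0,0,0]]' 0
```

```text
(382, 193) [-22. -63.]
(373, 228) [-27.9 -92.9]
(402, 183) [ -6.6 -54.8]
(388, 241) [ -14.8 -104.5]
(311, 264) [ -80.5 -137.8]
(481, 264) [  79.8 -137.6]
(472, 20) [38.5 63.8]
(460, 210) [ 47.  -80.2]
t: 1.4
eef_pos: [493.8, -151.1, 65.4]
tcp_rot: [-1.572, -0.002, 0.085]
ft_force: [-0.3, -0.3, -0.2]
opening: 0.022
```

```bash
python3 -m crank '[[0,24,0,0,0,0],[0,48,0,0,0,0],[0,48,0,0,0,0]]' 0; python3 -m crank '[[5,0,0,0,0,0],[10,0,0,0,0,0],[15,0,0,0,0,0],[20,0,0,0,0,0],[25,0,0,0,0,0]]' 0
```

```text
t: 1.7
eef_pos: [493.5, -150.9, 16.8]
tcp_rot: [-1.571, -0.0, 0.085]
ft_force: [-0.3, -0.3, -0.2]
opening: 0.003
t: 2.2
eef_pos: [519.0, -148.7, 17.2]
tcp_rot: [-1.571, -0.001, 0.085]
ft_force: [-1.3, -0.7, -0.2]
opening: 0.004
```

```bash
python3 -m crank '[[4,0,0,0,0,0],[8,0,0,0,0,0],[12,0,0,0,0,0],[16,0,0,0,0,0],[20,0,0,0,0,0]]' 0; python3 -m crank '[[4,0,0,0,0,0],[8,0,0,0,0,0],[12,0,0,0,0,0],[16,0,0,0,0,0],[20,0,0,0,0,0]]' 0
python3 - <<'E'
from h import *
import cv2
p,d=vision.read_camera("wrist");cv2.imwrite("pics/wrist2.png",p)
E
```

```text
t: 2.7
eef_pos: [539.2, -147.0, 17.2]
tcp_rot: [-1.571, -0.0, 0.085]
ft_force: [-1.1, -0.4, 0.8]
opening: 0.006
t: 3.2
eef_pos: [559.4, -145.2, 17.2]
tcp_rot: [-1.571, -0.0, 0.085]
ft_force: [-1.4, -0.1, 1.4]
opening: 0.0
```

View pics/wrist2.png

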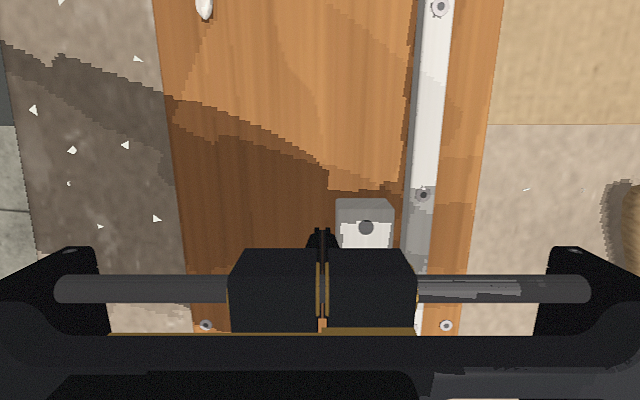

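```bash
python3 -m crank '[[2,0,0,0,0,0],[4,0,0,0,0,0],[5,0,0,0,0,0],[6,0,0,0,0,0],[6,0,0,0,0,0]]' 0; python3 -m crank '[[1,0,0,0,0,0],[2,0,0,0,0,0],[2,0,0,0,0,0]]' 0
```

```text
t: 3.75
eef_pos: [566.1, -144.8, 17.2]
tcp_rot: [-1.572, -0.001, 0.085]
ft_force: [0.6, -0.3, 0.3]
opening: 0.005
t: 4.05
eef_pos: [568.2, -144.6, 17.2]
tcp_rot: [-1.572, -0.001, 0.085]
ft_force: [-0.1, 0.3, 0.1]
opening: 0.006
```

```bash
python3 - <<'E'
from h import *
import cv2
from cell import env
print(env.state()["ft_force"])
p,d=vision.read_camera("wrist");cv2.imwrite("pics/wrist3.png",cv2.resize(p[150:270,250:470],None,fx=3.5,fy=3.5,interpolation=cv2.INTER_CUBIC))
p,d=vision.read_camera("side");cv2.imwrite("pics/side3.png",cv2.resize(p[170:270,220:365],None,fx=5,fy=5,interpolation=cv2.INTER_CUBIC))
E
```

```text
[-0.1324091   0.27188345  0.10244578]
```

View pics/wrist3.png

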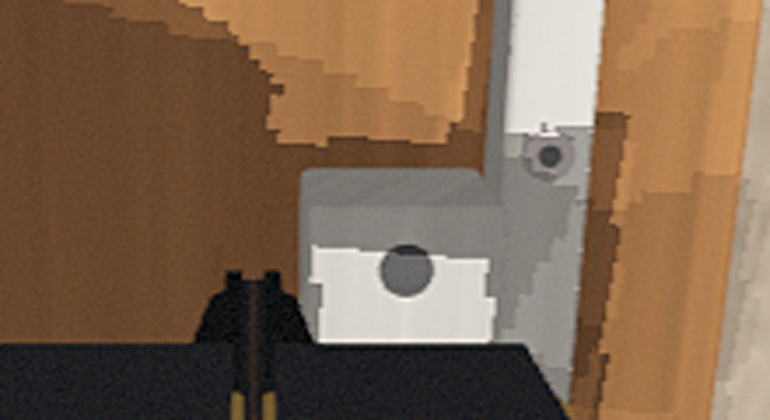

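View pics/side3.png

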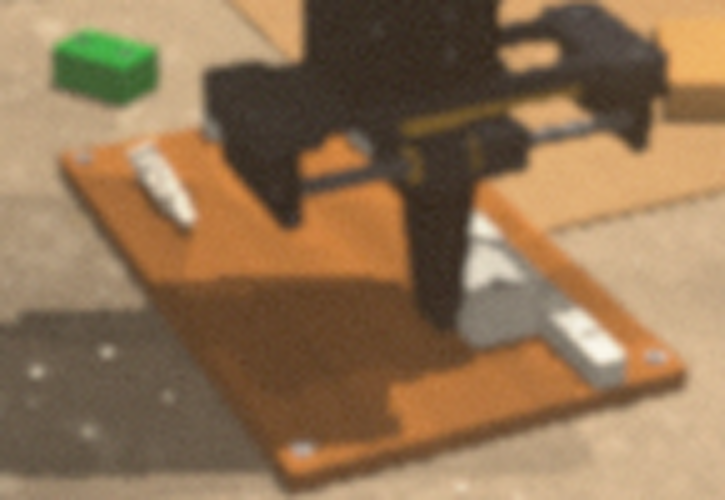

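```bash
for i in 1 2 3; do python3 -m crank '[[0.7,0,0,0,0,0],[1.5,0,0,0,0,0],[1.5,0,0,0,0,0]]' 0; done
```

```text
t: 4.45
eef_pos: [569.1, -144.4, 17.2]
tcp_rot: [-1.571, -0.0, 0.085]
ft_force: [-4.5, 0.7, 1.7]
opening: 0.002
t: 4.75
eef_pos: [569.2, -144.3, 17.2]
tcp_rot: [-1.57, 0.003, 0.085]
ft_force: [-9.7, -1.9, 6.8]
opening: 0.005
t: 5.05
eef_pos: [569.1, -144.3, 17.2]
tcp_rot: [-1.57, 0.006, 0.085]
ft_force: [-11.1, -4.3, 6.3]
opening: 0.006
```

```bash
python3 -m crank '[[-8,0,0,0,0,0],[-25,0,0,0,0,0],[-25,0,-26,0,0,0],[-25,0,-52,0,0,0],[-25,0,-52,0,0,0]]' 0
python3 - <<'E'
from h import *
import cv2
from cell import env
np.set_printoptions(precision=1,suppress=True)
th=.0827;R=np.array([[np.cos(th),-np.sin(th)],[np.sin(th),np.cos(th)]]);t=np.array([556.4,-67.3])
s=env.state();print(s["eef_pos"],s["tcp_rot"],"jig tcp",R.T@(s["eef_pos"][:2]-t))
np.save("P4.npy",vision.calibration("wrist")["pose"])
p,d=vision.read_camera("wrist");cv2.imwrite("pics/wrist4.png",p)
p,d=vision.read_camera("side");cv2.imwrite("pics/side4.png",cv2.resize(p[170:270,220:365],None,fx=5,fy=5,interpolation=cv2.INTER_CUBIC))
E
```

```text
t: 5.55
eef_pos: [549.3, -200.9, 17.5]
tcp_rot: [-1.571, 0.004, 0.083]
ft_force: [-0.7, 1.1, 0.1]
opening: 0.004
[ 549.3 -200.9   17.5] [-1.6  0.   0.1] jig tcp [ -18.1 -132.5]
```

View pics/wrist4.png

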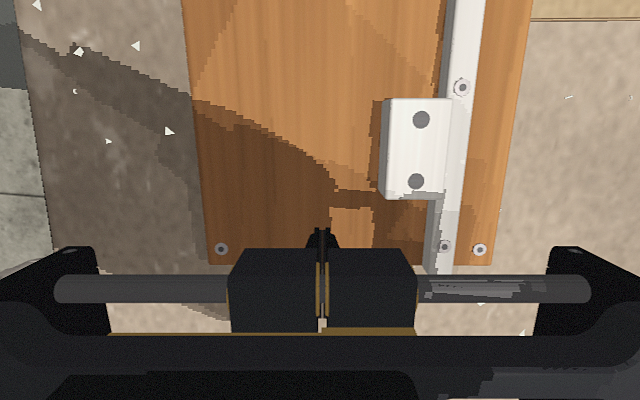

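View pics/side4.png

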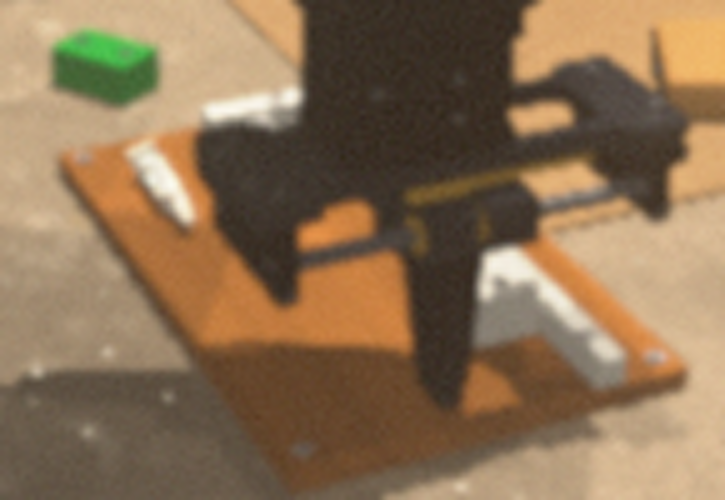

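```bash
python3 - <<'E'
from h import *
np.set_printoptions(precision=1,suppress=True)
th=.0827;R=np.array([[np.cos(th),-np.sin(th)],[np.sin(th),np.cos(th)]]);t=np.array([556.4,-67.3])
P=np.load("P4.npy")
for p,z in [((421,119),36),((416,181),36),((386.5,193),36),((449,198),36),((450,99),36),((389,98),36),((221,249),12),((480,250),12),((425,274),26),((446,30),26)]: print(p,R.T@(ray("wrist",p,z,P)-t))
E
python3 -m crank '[[15,0,0,0,0,0],[30,0,0,0,0,0],[45,0,0,0,0,0],[45,0,0,0,0,0]]' 0
```

```text
(421, 119) [ 29.3 -59.3]
(416, 181) [ 29.4 -89.6]
(386.5, 193) [ 14.8 -95.9]
(449, 198) [ 47.  -98.4]
(450, 99) [ 42.1 -50.2]
(389, 98) [ 13.4 -49.8]
(221, 249) [ -81.3 -137.8]
(480, 250) [  80.1 -138. ]
(425, 274) [  42.2 -147. ]
(446, 30) [ 40.7 -18.5]
t: 6.05
eef_pos: [594.5, -193.5, 16.9]
tcp_rot: [-1.57, 0.005, 0.086]
ft_force: [-0.8, -0.3, -0.6]
opening: 0.004
```

```bash
for i in 1 2 3; do python3 -m crank '[[0.1,0,8,0,0,0],[0.2,0,16,0,0,0],[0.3,0,24,0,0,0],[0.4,0,32,0,0,0],[0.5,0,40,0,0,0]]' 0; done
python3 - <<'E'
from h import *
import cv2
from cell import env
np.set_printoptions(precision=1,suppress=True)
th=.0827;R=np.array([[np.cos(th),-np.sin(th)],[np.sin(th),np.cos(th)]]);t=np.array([556.4,-67.3])
s=env.state();print(s["tcp_rot"],"jig tcp",R.T@(s["eef_pos"][:2]-t))
np.save("P5.npy",vision.calibration("wrist")["pose"])
p,d=vision.read_camera("wrist");cv2.imwrite("pics/wrist5.png",p)
E
```

```text
t: 6.55
eef_pos: [591.3, -152.9, 17.0]
tcp_rot: [-1.57, 0.005, 0.086]
ft_force: [-0.4, -1.7, -0.2]
opening: 0.006
t: 7.05
eef_pos: [588.3, -112.4, 17.0]
tcp_rot: [-1.57, 0.005, 0.086]
ft_force: [-0.7, -1.3, 0.0]
opening: 0.008
t: 7.55
eef_pos: [585.3, -71.8, 17.0]
tcp_rot: [-1.57, 0.005, 0.086]
ft_force: [-0.7, -1.2, -0.9]
opening: 0.004
[-1.6  0.   0.1] jig tcp [28.4 -6.9]
```

View pics/wrist5.png

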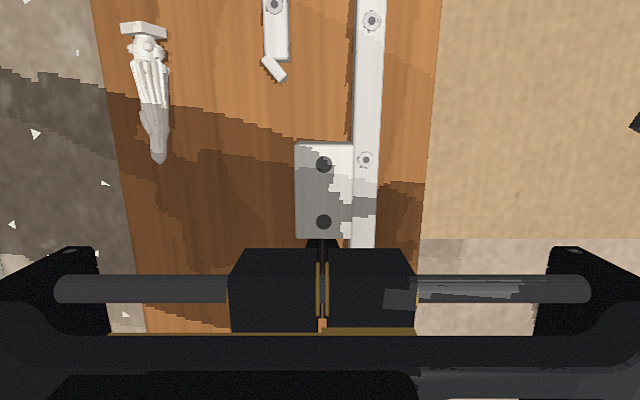

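```bash
python3 - <<'E'
from h import *
import cv2
np.set_printoptions(precision=1,suppress=True)
th=.0827;R=np.array([[np.cos(th),-np.sin(th)],[np.sin(th),np.cos(th)]]);t=np.array([556.4,-67.3])
P=np.load("P5.npy")
for p,z in [((323.5,164),36),((323.5,222),36),((353.5,130),26),((356.5,20),26),((295,143),36),((295,238),36)]: print(p,R.T@(ray("wrist",p,z,P)-t))
p=cv2.imread("pics/wrist5.png");cv2.imwrite("pics/w5a.png",cv2.resize(p[50:250,240:420],None,fx=3,fy=3,interpolation=cv2.INTER_CUBIC))
E
```

```text
(323.5, 164) [29.  44.6]
(323.5, 222) [29.2 14.2]
(353.5, 130) [44.4 60.8]
(356.5, 20) [ 44.3 111.4]
(295, 143) [15.1 54.8]
(295, 238) [14.1  5.1]
```

View pics/w5a.png

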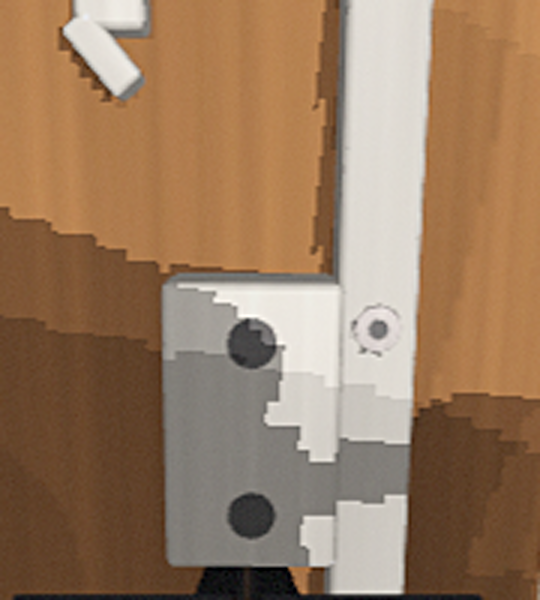

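```bash
python3 -m crank '[[0.1,0,8,0,0,0],[0.2,0,16,0,0,0],[0.3,0,24,0,0,0],[0.4,0,32,0,0,0],[0.4,0,40,0,0,0]]' 0;  python3 -m crank '[[0,0,5,0,0,0],[0.1,0,10,0,0,0],[0.2,0,15,0,0,0],[0.2,0,20,0,0,0],[0.2,0,25,0,0,0]]' 0;python3 -m crank '[[0,0,2,0,0,0],[0,0,4,0,0,0],[0,0,6,0,0,0],[0,0,6,0,0,0]]' 0
```

```text
t: 8.1
eef_pos: [582.0, -30.2, 17.0]
tcp_rot: [-1.57, 0.005, 0.086]
ft_force: [-0.4, -0.4, -0.1]
opening: 0.0
t: 8.6
eef_pos: [580.0, -5.0, 17.0]
tcp_rot: [-1.57, 0.005, 0.086]
ft_force: [-0.9, -0.7, 0.3]
opening: 0.004
t: 9.0
eef_pos: [579.5, 1.1, 17.1]
tcp_rot: [-1.57, 0.005, 0.086]
ft_force: [0.2, 0.1, -0.1]
opening: 0.007
```

```bash
for i in 1 2 3; do python3 -m crank '[[0,0,1,0,0,0],[0,0,1.5,0,0,0],[0,0,1.5,0,0,0]]' 0; done
```

```text
t: 9.3
eef_pos: [579.5, 2.3, 17.1]
tcp_rot: [-1.57, 0.005, 0.086]
ft_force: [-0.2, -4.3, -0.2]
opening: 0.003
t: 9.6
eef_pos: [579.5, 2.5, 17.2]
tcp_rot: [-1.571, 0.005, 0.086]
ft_force: [-1.0, -12.9, 1.2]
opening: 0.005
t: 9.9
eef_pos: [579.5, 2.5, 17.3]
tcp_rot: [-1.573, 0.005, 0.087]
ft_force: [-1.8, -13.8, 1.3]
opening: 0.005
```

```bash
python3 -m crank '[[0,0,-5,0,0,0],[0,0,-20,0,0,0],[0,0,-50,0,0,0],[0,-10,-60,0,0,0],[0,-40,-60,0,0,0]]' 0
python3 - <<'E'
from h import *
import cv2
np.save("P6.npy",vision.calibration("wrist")["pose"])
p,d=vision.read_camera("wrist");cv2.imwrite("pics/wrist6.png",p);cv2.imwrite("pics/w6a.png",cv2.resize(p[50:250,180:400],None,fx=3,fy=3,interpolation=cv2.INTER_CUBIC))
E
```

```text
t: 10.4
eef_pos: [583.8, -58.8, 56.3]
tcp_rot: [-1.572, 0.009, 0.084]
ft_force: [-0.1, 0.9, -0.1]
opening: 0.005
```

View pics/wrist6.png

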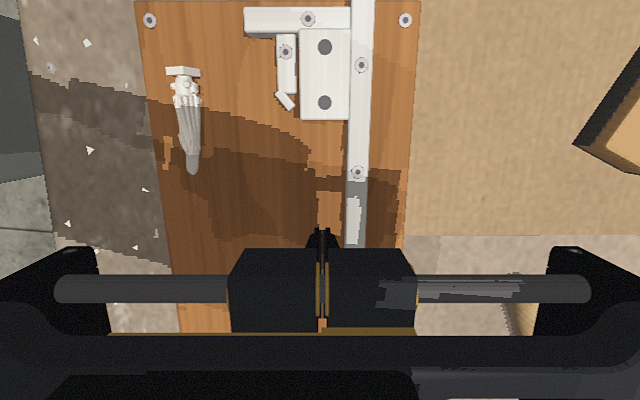

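View pics/w6a.png

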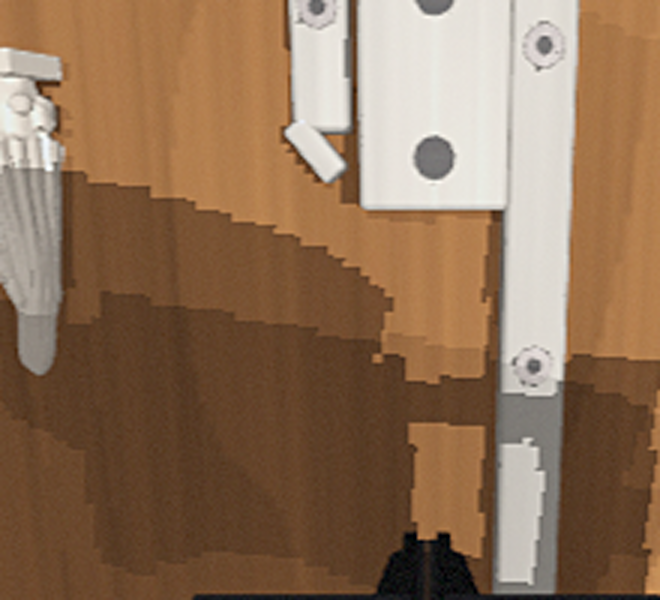

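```bash
python3 - <<'E'
from h import *
np.set_printoptions(precision=1,suppress=True)
th=.0827;R=np.array([[np.cos(th),-np.sin(th)],[np.sin(th),np.cos(th)]]);t=np.array([556.4,-67.3])
P=np.load("P6.npy")
for p,z in [((324.5,47),36),((324.5,102.5),36),((350,150),26),((351,5),26),((265,32.5),26),((300,119),36),((183,70),28),((192,174),28)]: print(p,R.T@(ray("wrist",p,z,P)-t))
E
python3 -m crank '[[0,-30,0,0,0,0],[0,-60,0,0,0,0],[0,-60,0,0,0,0]]' 0
python3 - <<'E'
from h import *
import cv2
p,d=vision.read_camera("side");cv2.imwrite("pics/side6.png",p)
E
```

```text
(324.5, 47) [ 29.  118.7]
(324.5, 102.5) [29.1 88.7]
(350, 150) [45.8 59.8]
(351, 5) [ 44.3 143. ]
(265, 32.5) [ -6.3 128.6]
(300, 119) [14.4 79.2]
(183, 70) [-56.7 107.7]
(192, 174) [-58.2  43.9]
t: 10.75
eef_pos: [587.9, -58.7, 126.3]
tcp_rot: [-1.575, -0.005, 0.085]
ft_force: [0.0, -0.1, 0.6]
opening: 0.003
```

View pics/side6.png

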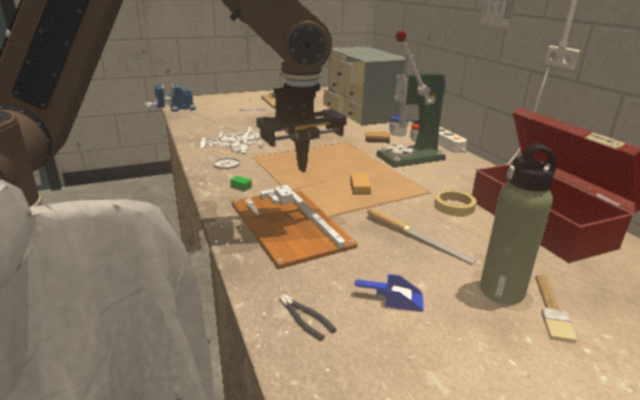

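```bash
python3 -c "
from cell import job
print(job.job_done())"
```

```text
the job is handed in; nothing more can be done
None
```

I pushed the spacer flat against the rail with the shut fingertips, slid it along the rail into the pocket, and handed the job in at about 11 s.

- **Against the rail:** I pushed it at about 50 mm/s, ending with about 11 N against the rail. The camera then showed it parallel to the rail, about 177 mm before home.
- **Home in the pocket:** the slide ended with a firm stop of about 14 N. After backing off, the wrist image put its centre at about (29.1, 103.7) mm in the jig frame; home is (30, 103). In the same image the stop face read 128.6 mm (nominal 128) and the rail face 44.3 to 45.8 mm (nominal 45). So it is flush to within about 1 mm and parallel to the rail.
- **Bystanders:** the resin figure reads within about 2 mm of where it started. The sanding block and cutters look unmoved in the side view, though I did not measure them.
- **Robot:** the arm is clear, with the fingertips at 126 mm and the gripper touching nothing.

One check disagreed: early side-camera readings were 5 to 15 mm off the wrist camera. I relied on the wrist camera, which fitted the board's corners to about 1.5 mm.

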